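Release the sprung screen lid of a portable ultrasound scanner

ROBOT

A 7-joint arm with a two-finger parallel gripper is mounted at the origin on the work surface. World frame = base frame: x ahead of the robot, y to its left, z up, the work surface at z = 0. Lengths are in m, angles in rad, forces in N, time in s.
With the tool pointing down it reaches from about 0.4 to 0.85 m from the base axis. Payload 4.5 kg.
Tool frame: the origin (TCP) lies midway between the tips of the shut fingers; the grasp point (between the pads) lies 19 mm behind it; z points along the fingers, x is the direction in which the jaws open and shut, and the axes are right-handed (so a half turn about z gives the same grasp; the last joint's range is limited). The gripper opens to 88 mm and grips with 3 to 60 N. Pads are 18 mm wide; open, the fingers measure 123 mm over their backs; the gripper's body (75 mm by 187 mm) begins 45 mm behind the grasp point.
Start: joints at [-1.187, 0.689, -0.195, 1.565, 0.157, 0.902, -0.215], TCP at [0.214, 0.587, 0.201] pointing down, gripper open.
Joint ranges: [-3.01, 3.01], [-0.46, 2.08], [-1.47, 1.51], [0.13, 2.56], [-1, 4.14], [0.04, 2.09], [-2.66, 2.66]. Speed limits (rad/s): [2.57, 2.57, 3.14, 3.14, 3.14, 3.14, 3.14].

INTERFACE

Orientations are given as a unit quaternion [x, y, z, w].
In Python, from plant import r gives the robot as it stands. The module is installed in compiled form; this text tells all that it offers.
- The arm moves only by the tool play_rows, never from a script. Its argument "increments" is a list of rows, each a list of 7 numbers: the opening, from 0 (shut) to 1 (fully open), then the shift along the tool's x, y, z in mm, then the turn, a rotation vector about the tool's x, y, z in rad. In form: [[hand, dx, dy, dz, wx, wy, wz], ...]. A call has exactly 8 rows; each row shifts and turns the pose as measured when the row begins, along the tool's axes as they then stand; what a row does not reach is not made up. A row lasts 1/8 s, in which the tool goes at most 62.5 mm and 10.7 degrees, less where a joint would pass 70% of its speed; a pose out of reach is approached as far as the arm can. A call is refused whole if a number of a shift passes 62.5 or a number of a turn 0.188, either way. A call with a gripper value outside its range is refused whole. The fingers move at their own pace and stop on an object; "grip_force" is the grip in N (left out, the last holds). Time passes only in rows, so rows that do not move let the fingers close, or fill a call up. It gives the time, the measured TCP pose, the force and the opening at its end, in the units of the state.
- r.get_state(): the state, without advancing time (a new reading comes with each control period).
- r.snapshot(name): name is "side" or "top"; returns the picture (384x512x3 uint8, red, green, blue); there is no depth.
- r.get_calibration(name): a dict with "fx", "fy", "cx", "cy" (pixels), "dist" ([k1, k2, p1, p2, k3] as OpenCV has them; the pictures are not rectified), "R" (3x3) and "t" (3): a world point X has camera coordinates R X + t. Camera axes: x right, y down, z forward; pixel columns grow to the right and rows downward; lengths in m; the calibration is good to about 2 mm. A picture is of the moment at which its call begins. get_calibration takes no time and is no camera call.
- r.finish_job(): hands the job in, once; it reports no verdict.
The state is a dict: "clock": time; "q": joint angles; "qd": joint speeds; "joint_torque": joint torques, N m; "tool_pos": TCP position; "eef_rot": TCP orientation; "contact_force": force on the tool from outside, world axes, zero at the start; "moment": the same for the moment, N m; "opening": opening from 0.0 (shut) to 1.0 (fully open).
Only numpy, scipy, OpenCV 4.12 (cv2) and the standard library are available. Lean on these libraries where they do the work, as an engineer would, in place of code of your own. Each camera call takes 0.05 s, during which the arm holds its last target.

TASK

Pop open the closed screen lid of the portable ultrasound scanner: with one fingertip on each, press the two catch pads on its front deck right down together and keep both down until the lid has sprung up by itself as far as it goes (about three seconds), then let go and move clear. Do not lift or push the lid itself, do not press the small round standby key between the two pads, and leave everything else lying and standing where it is.

Things in the scene. Friction and masses are not known exactly. Their poses are not given: they have to be found in the camera images.
- scanner: closed clamshell scanner, dark grey, fixed: 290 mm deep (x), 300 wide (y), 55 high to the flat front deck, 86 over the shut lid; carrying handle 55 mm out in front. Origin under its centre; x runs from the front (near the robot) to the rear hinge, y left, z up. On the deck at x = -112 mm: fixed knobs 12 mm high at y = 132, 107, 82, catch pads at y = 30 and -30, standby key at y = 0
- catch_left_top (a point): middle of the top of the left catch pad: aluminium, oblong, 26 mm wide (scanner's y) by 20 mm (x), standing 10 mm above the deck (65 mm above the table) when up. The two pads' centres are 60 mm apart, the gap between them 34 mm; the lid's front edge is 52 mm behind their centres. Axes as the scanner's; moves down with the pad
- catch_right_top (a point): middle of the top face of the right catch pad, the same as the left one
- catch_left (a joint): how far the left pad is down, in m: 0 = up, 0.008 = right down. Spring: 1.8 N to start, 6 N right down (both together 12 N); comes back up when let go. More than about 5.5 mm down it frees its side of the lid. The lid rises only while both are down, and snags on the catches if either is let go before it is about half way up
- catch_right (a joint): the same for the right pad
- lid (a joint): opening angle of the screen lid in rad about the hinge along the scanner's rear edge: 0 = shut, 0.17 = sprung up as far as it goes (front edge about 34 mm higher). A spring lifts it slowly, in about 2.5 s, once both catches are down; it stays up. Latched it reads about 0 to 0.005
- lid_edge (a point): middle of the lid's front edge, half way up its 26 mm thickness (73 mm above the table when shut); rises as the lid opens
- standby (a joint): how far the round standby key is pushed in, in m: 0 = out, 0.003 = fully in. Not to be pressed
- standby_top (a point): top of the standby key, 14 mm across, half way between the catch pads, 3 mm above the deck
- gel_bottle: white gel bottle standing upright, 58 mm across, 180 mm tall; origin at the centre of its underside. Bystander: leave it where it is.
- wipes_tub: round tub with a screw cap standing upright, 84 mm across, 125 mm tall; origin at the centre of its underside. Bystander: leave it where it is.
- dish: open steel bowl, 96 mm across, 45 mm tall; origin at the centre of its underside. Bystander: leave it where it is.
- probe: cordless ultrasound probe lying flat, about 130 mm long (its x), 55 mm wide at the head, 26 mm high; origin under its middle. Bystander: leave it where it is.
- tape_roll: roll of paper tape lying flat, 70 mm across, 19 mm high; origin at the centre of its underside. Bystander: leave it where it is.
- memory_stick: small memory stick, 18 x 55 x 9 mm, lying on the scanner's front deck to the right of the right catch pad; origin under its middle. Bystander: leave it where it is.

How it is judged:
On the way:
1. both catch pads are held down together (each more than 5 mm) until the lid has risen (above 0.15 rad) (value of joint each of catch_left, catch_right above 0.005 m and value of joint lid above 0.15 rad), for 0.2 s.
At the end, for the whole second after the job is handed in: the lid stands sprung up (above 0.15 of its 0.17 rad), both catch pads are back up (within 1.5 mm), the standby key is out, and the six bystanders are at rest within 20 mm of where they stood (value of joint lid above 0.15 rad and value of joint each of catch_left, catch_right below 0.0015 m and value of joint standby below 0.001 m and distance of each of gel_bottle, wipes_tub, dish, probe, tape_roll, memory_stick from where it was at the start of the episode below 0.02 m and linear speed of each of gel_bottle, wipes_tub, dish, probe, tape_roll, memory_stick below 0.03 m/s); the robot touches nothing.
It fails at once if the standby key is pressed (more than 1.5 mm) (value of joint standby above 0.0015 m).
It fails at once if the robot lifts or pushes the lid itself (more than 3 N) (contact force between lid and the fingers above 3 N or contact force between lid and the arm above 3 N).
It fails at once if a bystander is moved more than 20 mm, lifted or carried (distance of any of gel_bottle, wipes_tub, dish, probe, tape_roll, memory_stick from where it was at the start of the episode above 0.02 m).
It also fails if it takes over 32 s, if anything falls off the work surface, if the arm or the gripper's body presses on something with over 40 N, if the wrist force passes 120 N, or if a joint passes its speed limit or range.

## Working session

There is one attempt and no reset: what is moved stays moved. The work goes in short steps, Python scripts to look and compute and a tool call to move; the robot and the scene stay as the last step left them, time stands still between calls to the robot, and variables do not carry over. Pictures are saved under pics/ and viewed, and the job is handed in when it is done.

Besides the shell and the picture viewer there is one more tool, called after "Request:" by a JSON object that holds its "op" and its "data", one argument or row to a line. play_rows: Moves the arm, as the interface text tells. Its arguments: {"type":"object","properties":{"increments":{"type":"array"},"grip_force":{"type":"number"}},"required":["increments"]}

```bash
mkdir -p pics
python3 - <<'E'
from plant import r
import cv2
s=r.get_state(); print(s['clock'],s['tool_pos'],s['eef_rot'],s['opening'],s['contact_force'])
for n in('side','top'):
    cv2.imwrite(f'pics/{n}0.png',r.snapshot(n)[:,:,::-1])
    c=r.get_calibration(n); print(n,{k:(v if not hasattr(v,'tolist') else v.tolist()) for k,v in c.items()})
E
```

```text
0.0 [0.2140172  0.58646141 0.19992352] [ 8.19327457e-01  5.73325114e-01 -6.97583932e-04  5.88597573e-04] 0.9952622371155605 [-0.21912451  0.34021145 -0.49311782]
side {'fx': 399.0641036415952, 'fy': 399.0641036415952, 'cx': 255.39743646973278, 'cy': 186.82393780505657, 'dist': [0.008988384203411606, 0.0, 0.0, 0.0, 0.0], 'R': [[0.9697598084605089, -0.24404749514135365, -0.002594997084391996], [-0.17970044430624843, -0.7067916283832238, -0.6842173224667202], [0.1651474014653997, 0.6639927817097273, -0.7292735574711345]], 't': [-0.5619774217634128, 0.16432973511488183, 0.7451932334534893]}
top {'fx': 480.47204621976323, 'fy': 480.47204621976323, 'cx': 253.74411507730633, 'cy': 179.71392306048108, 'dist': [-0.03468796160781688, 0.0, 0.0, 0.0, 0.0], 'R': [[-0.025394025875809127, -0.9995302559676335, -0.01715840479462102], [-0.9979552716533392, 0.026353619720123837, -0.05823025422370436], [0.05865508698424097, 0.01564461993544228, -0.9981557126210052]], 't': [0.03878328431309633, 0.5898953341806185, 0.9773953622926369]}
```

View pics/top0.png

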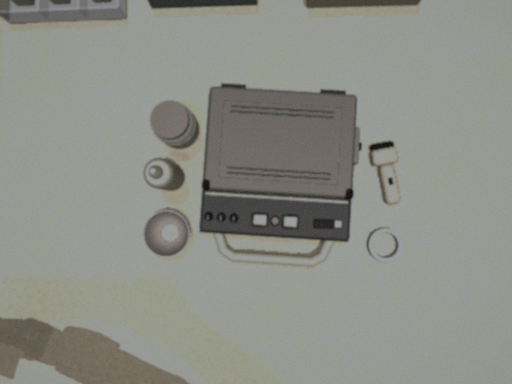

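View pics/side0.png

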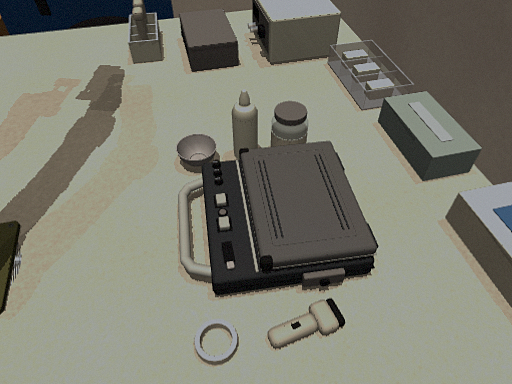

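The top view shows the scanner with its pads near (260,220) and (290,221), and the key between them at (275,221). The bottle, tub and dish are to the left, the probe and tape to the right. I'll enlarge both views.

Run:
```python
import cv2
a=cv2.imread('pics/top0.png')[195:245,195:360]; cv2.imwrite('pics/topc.png',cv2.resize(a,None,fx=4.8,fy=4.8,interpolation=cv2.INTER_CUBIC))
a=cv2.imread('pics/side0.png')[150:300,170:290]; cv2.imwrite('pics/sidec.png',cv2.resize(a,None,fx=4,fy=4,interpolation=cv2.INTER_CUBIC))
```

```text
(no output)
```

View pics/topc.png

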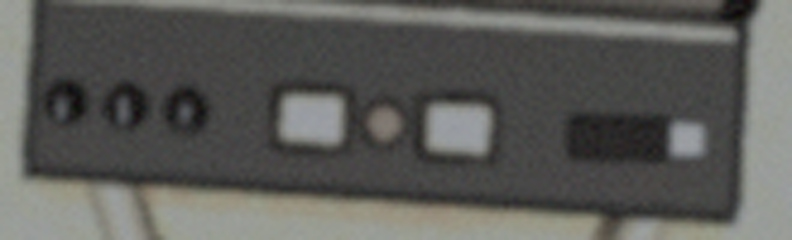

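View pics/sidec.png

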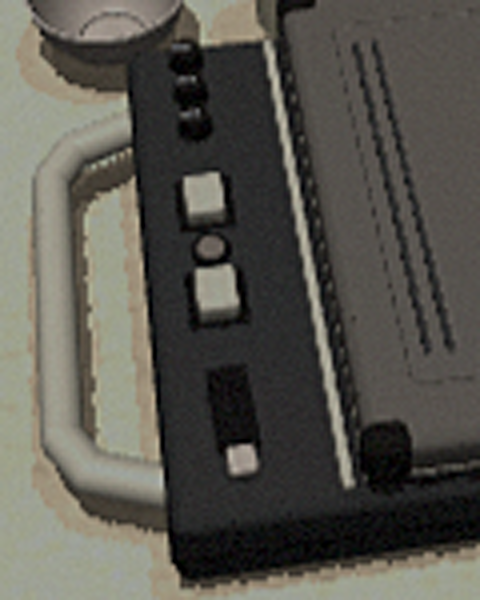

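Top crop: left pad centre is at (312,119), right pad at (459,129), key at (384,124), front deck corners at (27,174) and (738,215). Side crop: pad tops are near (202,190) and (215,287). Next I compute positions from these.

```bash
cat > h.py <<'E'
import numpy as np,cv2
from plant import r
def ray(n,u,v):
    c=r.get_calibration(n);K=np.array([[c['fx'],0,c['cx']],[0,c['fy'],c['cy']],[0,0,1]])
    p=cv2.undistortPoints(np.array([[[u,v]]],float),K,np.array(c['dist']))[0,0]
    R=np.array(c['R']);t=np.array(c['t']); return -R.T@t, R.T@np.array([p[0],p[1],1])
def onz(n,u,v,z):
    o,d=ray(n,u,v); return o+d*(z-o[2])/d[2]
def proj(n,X):
    c=r.get_calibration(n);K=np.array([[c['fx'],0,c['cx']],[0,c['fy'],c['cy']],[0,0,1]])
    return cv2.projectPoints(np.array(X,float).reshape(-1,3),cv2.Rodrigues(np.array(c['R']))[0],np.array(c['t']),K,np.array(c['dist']))[0][:,0]
E
python3 - <<'E'
from h import *
np.set_printoptions(precision=4,suppress=True)
T=lambda u,v:((u+.5)/4.8+195-.5,(v+.5)/4.8+195-.5)
S=lambda u,v:((u+.5)/4+170-.5,(v+.5)/4+150-.5)
for nm,p,z in [('L',(312,119),.065),('R',(459,129),.065),('K',(384,124),.058),('fl',(27,174),.055),('fr',(738,215),.055)]:
    print(nm,onz('top',*T(*p),z))
for nm,p,z in [('L',(202,190),.065),('R',(215,287),.065),('K',(211,247),.058)]:
    print(nm,onz('side',*S(*p),z))
a,b=onz('top',*T(312,119),.065),onz('top',*T(459,129),.065)
d=a-b;print(np.linalg.norm(d),np.arctan2(-d[0],d[1]))
f=onz('top',*T(27,174),.055)-onz('top',*T(738,215),.055);print(np.linalg.norm(f),np.arctan2(-f[0],f[1]))
from scipy.spatial.transform import Rotation as Ro
print(Ro.from_quat(r.get_state()['eef_rot']).as_matrix(), r.get_state()['q'])
# bystanders
for nm,uv,z in [('bottle top',(153,171),.18),('tub top',(167,114),.125),('dish',(167,232),.045)]: print(nm,onz('top',*uv,z))
E
```

```text
L [0.5096 0.0132 0.065 ]
R [ 0.504  -0.0467  0.065 ]
K [ 0.5067 -0.0163  0.058 ]
fl [0.4896 0.1317 0.055 ]
fr [ 0.4655 -0.1609  0.055 ]
L [0.5105 0.011  0.065 ]
R [ 0.5051 -0.0504  0.065 ]
K [ 0.5086 -0.0203  0.058 ]
0.06016215453430912 -0.09298868551597451
0.2936626854170608 -0.08217182355355451
[[ 0.3427  0.9394 -0.0004]
 [ 0.9394 -0.3427 -0.0016]
 [-0.0017  0.0002 -1.    ]] [-1.1872  0.6899 -0.1945  1.5662  0.1573  0.9025 -0.2151]
bottle top [0.601  0.1961 0.18  ]
tub top [0.7118 0.1809 0.125 ]
dish [0.4885 0.2001 0.045 ]
```

Both cameras agree to about 3 mm: pads at (0.510, 0.012) and (0.5045, -0.0485), midpoint (0.507, -0.018). The yaw is -0.088. They measure 60 mm apart as expected. I'll lift, turn to line up and set the finger spacing, then travel.

Request:
{"op": "play_rows", "data": {
  "increments": [
    [0.48,0,0,-35,0,0,-0.131],
    [0.48,0,0,-35,0,0,-0.131],
    [0.48,-48,29,0,0,0,0],
    [0.48,-48,29,0,0,0,0],
    [0.48,-48,29,0,0,0,0],
    [0.48,-48,29,0,0,0,0],
    [0.48,-48,29,0,0,0,0],
    [0.48,0,0,0,0,0,0]
  ]
}}

```text
clock: 1.1
tool_pos: [0.3425, 0.3265, 0.2691]
eef_rot: [0.734, 0.679, -0.004, 0.002]
contact_force: [-0.4, -0.1, 0.2]
opening: 0.481
```

Request:
{"op": "play_rows", "data": {
  "increments": [
    [0.48,-55,32,0,0,0,0],
    [0.48,-55,32,0,0,0,0],
    [0.48,-55,32,0,0,0,0],
    [0.48,-55,32,0,0,0,0],
    [0.48,-55,32,0,0,0,0],
    [0.48,-50,28,0,0,0,0],
    [0.48,0,0,30,0,0,0],
    [0.48,0,0,30,0,0,0]
  ]
}}

```text
clock: 2.1
tool_pos: [0.5101, -0.0012, 0.2096]
eef_rot: [0.73, 0.683, 0.002, 0.001]
contact_force: [0.7, 0.7, -0.3]
opening: 0.485
```

```bash
cat > st.py <<'E'
from h import *
from scipy.spatial.transform import Rotation as Ro
import sys
np.set_printoptions(precision=4,suppress=True)
s=r.get_state();M=Ro.from_quat(s['eef_rot']).as_matrix()
p=np.array(s['tool_pos']);print(s['clock'],p,s['contact_force'],s['opening'],'ang',np.arctan2(M[1,0],M[0,0]))
print(M,s['q'])
tgt=np.array([.507,-.018,p[2]]);print('tool mm',M.T@(tgt-p)*1e3)
for n in sys.argv[2:]:
    cv2.imwrite(f'pics/{n}{sys.argv[1]}.png',r.snapshot(n)[:,:,::-1])
E
python3 st.py 1 side top
```

```text
2.1 [ 0.5101 -0.0012  0.2096] [ 0.6542  0.7274 -0.2577] 0.48493082524060127 ang 1.5040951523461905
[[ 0.0667  0.9978  0.0053]
 [ 0.9978 -0.0667  0.001 ]
 [ 0.0013  0.0052 -1.    ]] [ 0.0711  0.5296 -0.2468  1.9007  0.1863  0.7279  1.2219]
tool mm [-16.9229  -1.9425  -0.0325]
```

Request:
{"op": "play_rows", "data": {
  "increments": [
    [0.48,-17,-2,0,0.005,0,0.021],
    [0.48,0,0,35,0,0,0],
    [0.48,0,0,35,0,0,0],
    [0.48,0,0,25,0,0,0],
    [0.48,0,0,10,0,0,0],
    [0.48,0,0,0,0,0,0],
    [0.48,0,0,0,0,0,0],
    [0.48,0,0,0,0,0,0]
  ]
}}

```text
clock: 3.2
tool_pos: [0.5115, -0.0207, 0.1089]
eef_rot: [0.738, 0.674, 0.003, 0.003]
contact_force: [-0.9, 0.3, 0.8]
opening: 0.483
```

```bash
python3 st.py 2 side top
python3 - <<'E'
import cv2
for n,(a,b,c,d),f in (('side',(110,260,150,330),4),('top',(150,270,190,370),4)):
    x=cv2.imread(f'pics/{n}2.png')[a:b,c:d]; cv2.imwrite(f'pics/{n}2c.png',cv2.resize(x,None,fx=f,fy=f,interpolation=cv2.INTER_CUBIC))
E
```

```text
3.2 [ 0.5115 -0.0207  0.1089] [-0.9301  0.3012  0.7652] 0.4832140385006496 ang 1.4804583204660404
[[ 0.0902  0.9959  0.0095]
 [ 0.9959 -0.0902 -0.0007]
 [ 0.0001  0.0095 -1.    ]] [ 0.0592  0.6865 -0.1773  2.001   0.2551  0.4654  1.1741]
tool mm [ 2.2861 -4.7096 -0.0445]
```

View pics/side2c.png

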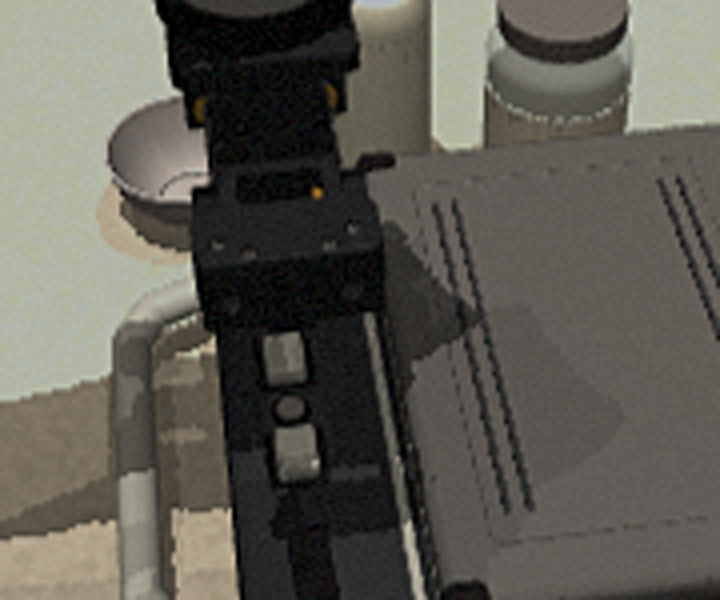

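View pics/top2c.png

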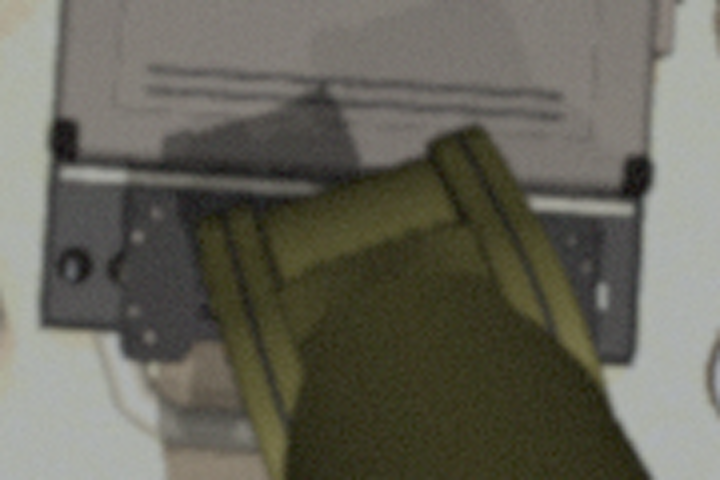

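The side crop shows the pads at (285,358) and (297,453) still clear. The gripper body hides the fingertips, and the wrist overhangs the lid in the top view. I'll check the full side picture for clearance over the lid.

View pics/side2.png

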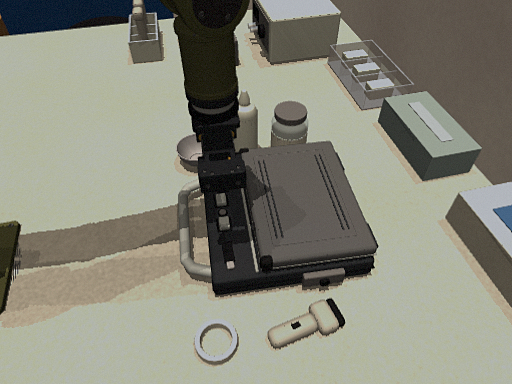

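Run:
```python
from h import *
from scipy.spatial.transform import Rotation as Ro
s=r.get_state();M=Ro.from_quat(s['eef_rot']).as_matrix();p=np.array(s['tool_pos'])
for nm,v in [('tipR',(-.03,0,0)),('tipL',(.03,0,0)),('bodyR+y',(-.0935,.0375,-.064)),('bodyR-y',(-.0935,-.0375,-.064)),('bodyL+y',(.0935,.0375,-.064)),('up100',(0,0,-.1)),('up150',(0,0,-.15)),('up200',(0,0,-.2))]:
    X=p+M@np.array(v); print(nm,X.round(3),proj('side',X)[0].round(0),proj('top',X)[0].round(0))
```

```text
tipR [ 0.509 -0.051  0.109] [224. 206.] [294. 220.]
tipL [0.514 0.009 0.109] [221. 182.] [262. 218.]
bodyR+y [ 0.54  -0.117  0.173] [249. 207.] [334. 202.]
bodyR-y [ 0.465 -0.11   0.172] [201. 213.] [331. 245.]
bodyL+y [0.557 0.069 0.173] [235. 133.] [227. 195.]
up100 [ 0.51  -0.021  0.209] [218. 153.] [279. 220.]
up150 [ 0.51  -0.021  0.259] [215. 130.] [281. 222.]
up200 [ 0.51  -0.021  0.309] [212. 103.] [282. 223.]
```

The projected fingertip pixels, (224,206) and (221,182), don't show obvious fingers. I'll enlarge with the brightness raised before going lower.

Run:
```python
import cv2,numpy as np
x=cv2.imread('pics/side2.png')[140:240,180:280]; x=cv2.resize(x,None,fx=6,fy=6,interpolation=cv2.INTER_NEAREST)
y=(255*(x/255.)**0.45).astype('uint8')
for (u,v),c in (((224,206),(0,0,255)),((221,182),(0,255,0)),((249,207),(255,0,0)),((201,213),(255,0,0))): cv2.circle(y,(int((u-180)*6),int((v-140)*6)),4,c,1)
cv2.imwrite('pics/g.png',y)
```

```text
(no output)
```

View pics/g.png

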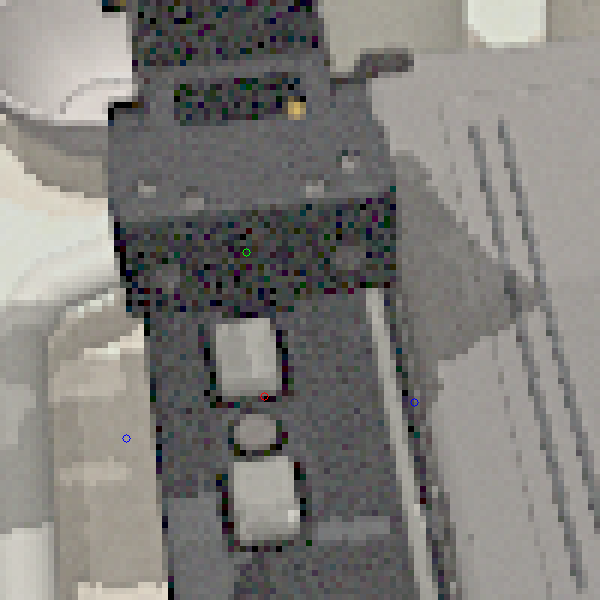

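The body's lower edge appears about 20 px higher than its projection. I'll compare with the earlier picture and a fresh one before descending.

```bash
python3 st.py 3 side top
python3 - <<'E'
import cv2,numpy as np
from h import *
L=[]
for k in (1,3):
  for n in('side',):
    x=cv2.imread(f'pics/{n}{k}.png')[70:240,150:280]; x=cv2.resize(x,None,fx=3,fy=3,interpolation=cv2.INTER_NEAREST)
    L.append((255*(x/255.)**0.45).astype('uint8'))
cv2.imwrite('pics/g3.png',np.hstack(L))
a=cv2.imread('pics/side2.png').astype(int);b=cv2.imread('pics/side3.png').astype(int);print(abs(a-b).mean())
p=np.array([.5101,-.0012,.2096]);
for v in [(.03,-.1,.064),(-.0375,-.09,.064),(0,-.03,0),(0,.03,0)]: print(proj('side',p+np.array(v)))
E
```

```text
3.3 [ 0.5114 -0.0207  0.1087] [-0.1161 -0.9607 -0.7639] 0.4843681247597982 ang 1.480519667405914
[[ 0.0902  0.9959  0.0093]
 [ 0.9959 -0.0902 -0.0007]
 [ 0.0001  0.0093 -1.    ]] [ 0.0591  0.6868 -0.1772  2.0012  0.2552  0.4651  1.174 ]
tool mm [ 2.2664 -4.6111 -0.0426]
2.442138671875
[[245.39837832 152.79592063]]
[[197.19004864 156.10542834]]
[[218.7439201 157.1911044]]
[[212.43679764 134.5525326 ]]
```

View pics/g3.png

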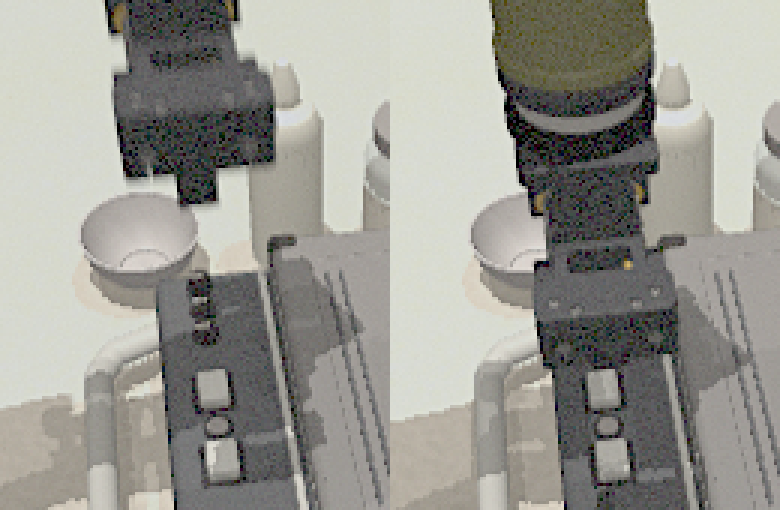

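Run:
```python
import cv2,numpy as np
x=cv2.imread('pics/top3.png')[185:255,210:350]; x=cv2.resize(x,None,fx=5.5,fy=5.5,interpolation=cv2.INTER_CUBIC)
cv2.imwrite('pics/g4.png',(255*(x/255.)**0.5).astype('uint8'))
from h import *
def tri(a,b):
    o1,d1=ray('side',*a);o2,d2=ray('top',*b)
    s=np.linalg.lstsq(np.c_[d1,-d2],o2-o1,rcond=None)[0]
    P,Q=o1+s[0]*d1,o2+s[1]*d2; return ((P+Q)/2).round(4),np.linalg.norm(P-Q).round(4)
print(tri((238.3,166.3),(333.7,210)),tri((232.5,171),(336.2,216.2)))
```

```text
(array([ 0.5271, -0.1047,  0.2533]), np.float64(0.0024)) (array([ 0.5173, -0.1088,  0.25  ]), np.float64(0.0027))
```

View pics/g4.png

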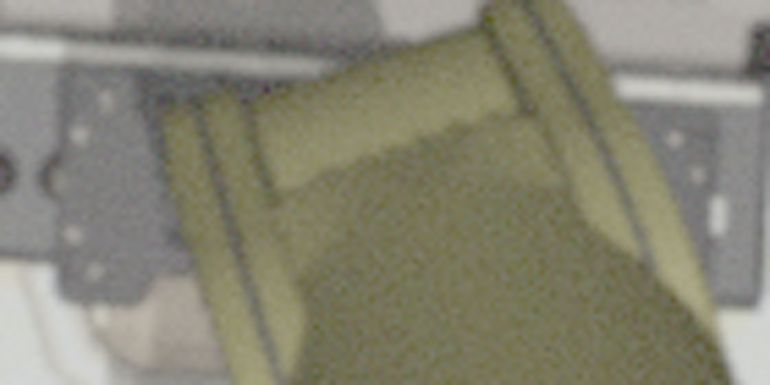

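```bash
cat >> h.py <<'E'
def tri(a,b):
    o1,d1=ray('side',*a);o2,d2=ray('top',*b)
    s=np.linalg.lstsq(np.c_[d1,-d2],o2-o1,rcond=None)[0]
    P,Q=o1+s[0]*d1,o2+s[1]*d2; return ((P+Q)/2).round(4),np.linalg.norm(P-Q).round(4)
E
python3 - <<'E'
from h import *
print('bottle tip',tri((244,92),(153,171)),'tub top ctr',tri((291,112),(168,113)))
print('Lpad',tri((220,197.2),(259.6,219.5)))
for h in (0,.02,.04,.06): print(h,proj('side',[.508,-.031,.2096+h]),proj('side',[.512,.029,.2096+h]))
x=cv2.imread('pics/side1.png')[60:160,160:290]; x=cv2.resize(x,None,fx=6,fy=6,interpolation=cv2.INTER_NEAREST)
y=cv2.imread('pics/top1.png')[170:270,190:360]; y=cv2.resize(y,None,fx=4.5,fy=4.5,interpolation=cv2.INTER_NEAREST)
cv2.imwrite('pics/g5.png',(255*(x/255.)**0.45).astype('uint8'));cv2.imwrite('pics/g6.png',(255*(y/255.)**0.45).astype('uint8'))
E
```

```text
bottle tip (array([0.6031, 0.1975, 0.1727]), np.float64(0.003)) tub top ctr (array([0.7124, 0.1822, 0.1126]), np.float64(0.0075))
Lpad (array([0.5099, 0.0132, 0.0625]), np.float64(0.0011))
0 [[217.46237693 157.3249544 ]] [[213.49302387 134.30942641]]
0.02 [[216.5654426  148.13261045]] [[212.56316262 125.16731205]]
0.04 [[215.62625891 138.51096934]] [[211.59206328 115.62340229]]
0.06 [[214.64173727 128.42891248]] [[210.57688875 105.6502972 ]]
```

View pics/g5.png

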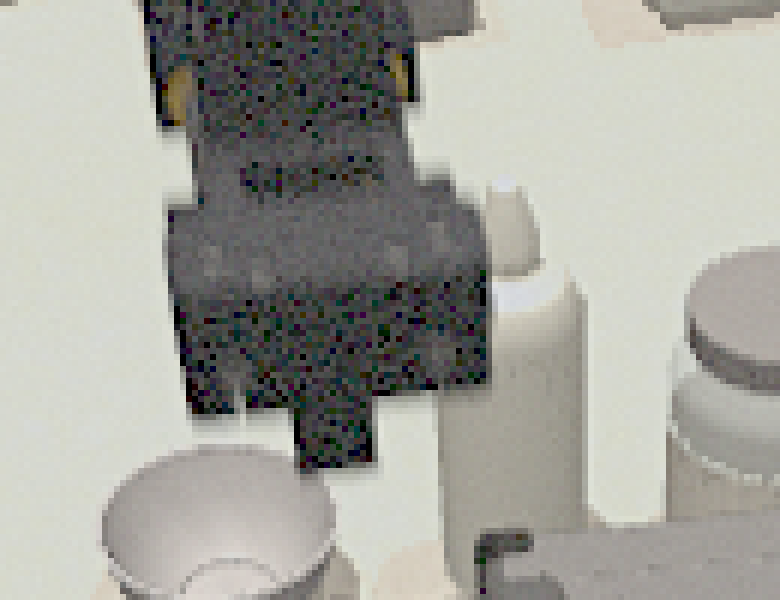

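View pics/g6.png

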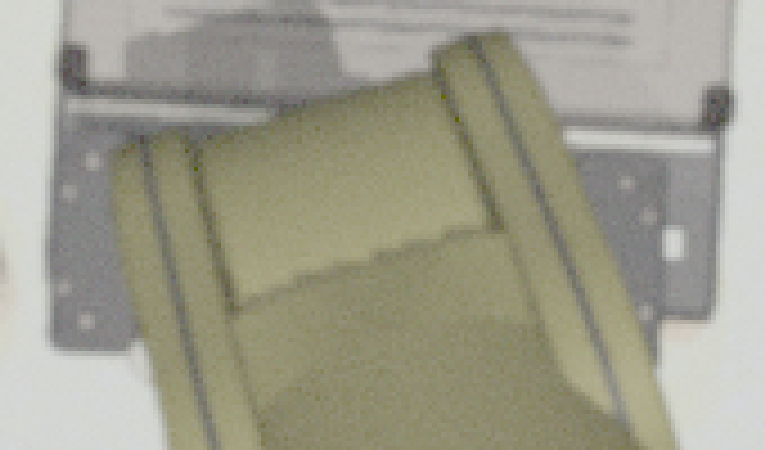

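Run:
```python
from h import *
g=lambda u,v:((u+.5)/5.5+210-.5,(v+.5)/5.5+185-.5)
for z in (.21,.25):
    ri,ro,li,lo,lfi,lfo=[onz('top',*g(*p),z) for p in((676,138),(697,173),(107,98),(80,133),(95,270),(73,235))]
    print(z,'rear inner mid',(ri+li)/2,'sep',np.linalg.norm(ri-li),'outer mid',(ro+lo)/2,'sep',np.linalg.norm(ro-lo), 'lf-lr',lfi-li,lfo-lo)
    # tool center: mid of rear inner shifted to mid of front/rear
    print('ctr',(ri+li)/2+(lfi-li)/2)
p3=lambda u,v:(u,v)
for y in(-.1141,): 
  for z in (.173,.21,.22): print(z,proj('side',[[.540,-.117,z],[.465,-.110,z]]).round(1).tolist())
```

```text
0.21 rear inner mid [ 0.53435716 -0.02320402  0.21      ] sep 0.1723823075112363 outer mid [ 0.52381699 -0.02197632  0.21      ] sep 0.1867420186046531 lf-lr [-0.05179739  0.00480475  0.        ] [-0.03072364  0.00280003  0.        ]
ctr [ 0.50845846 -0.02080165  0.21      ]
0.25 rear inner mid [ 0.53425662 -0.02164859  0.25      ] sep 0.16376973746205564 outer mid [ 0.52424306 -0.02048223  0.25      ] sep 0.17741200823654651 lf-lr [-0.04920949  0.00456469  0.        ] [-0.02918863  0.00266013  0.        ]
ctr [ 0.50965187 -0.01936624  0.25      ]
0.173 [[248.9, 206.8], [201.1, 212.6]]
0.21 [[248.6, 191.0], [198.6, 196.8]]
0.22 [[248.5, 186.5], [197.9, 192.2]]
```

Both cameras agree on the gripper's x and y. From the pictures, though, the body's underside is at z≈0.217 and the tips are at about 0.15, which is 41–44 mm higher than the reported z. If so, contact should come at a reported z of about 0.022. I'll correct x and y and go down cautiously, stopping above 0.065 so either case is safe.

Request:
{"op": "play_rows", "data": {
  "increments": [
    [0.48,2,-4,0,0.009,0,0],
    [0.48,0,0,12,0,0,0],
    [0.48,0,0,12,0,0,0],
    [0.48,0,0,8,0,0,0],
    [0.48,0,0,4,0,0,0],
    [0.48,0,0,0,0,0,0],
    [0.48,0,0,0,0,0,0],
    [0.48,0,0,0,0,0,0]
  ]
}}

```text
clock: 4.4
tool_pos: [0.5066, -0.018, 0.0692]
eef_rot: [0.738, 0.675, -0.001, -0.001]
contact_force: [0.5, -0.5, -0.1]
opening: 0.482
```

```bash
python3 st.py 4 side
python3 - <<'E'
import cv2,numpy as np
x=cv2.imread('pics/side4.png')[140:260,180:300]; x=cv2.resize(x,None,fx=5,fy=5,interpolation=cv2.INTER_NEAREST)
cv2.imwrite('pics/g7.png',(255*(x/255.)**0.45).astype('uint8'))
E
```

```text
4.4 [ 0.5066 -0.018   0.0692] [ 0.4759 -0.4853 -0.0853] 0.482231823156982 ang 1.4808782162866203
[[ 0.0898  0.996  -0.0024]
 [ 0.996  -0.0898  0.0001]
 [-0.0001 -0.0024 -1.    ]] [ 0.0347  0.7563 -0.1471  2.0282  0.2752  0.3779  1.1514]
tool mm [ 0.0382  0.4483 -0.0011]
```

View pics/g7.png

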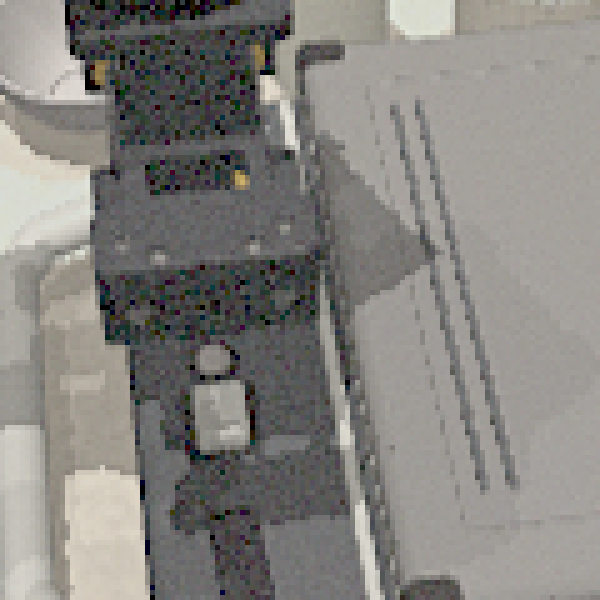

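The image shows the right pad in full, at crop (220,415), with the tips well above it. The force is zero. I'll continue towards a reported z of 0.036.

Request:
{"op": "play_rows", "data": {
  "increments": [
    [0.48,0,0,8,-0.002,0,0],
    [0.48,0,0,8,0,0,0],
    [0.48,0,0,7,0,0,0],
    [0.48,0,0,5,0,0,0],
    [0.48,0,0,3,0,0,0],
    [0.48,0,0,2,0,0,0],
    [0.48,0,0,0,0,0,0],
    [0.48,0,0,0,0,0,0]
  ]
}}

```text
clock: 5.45
tool_pos: [0.5067, -0.018, 0.0339]
eef_rot: [0.738, 0.675, 0.0, 0.0]
contact_force: [0.6, 0.3, 1.0]
opening: 0.484
```

```bash
python3 st.py 5 side
python3 - <<'E'
import cv2,numpy as np
x=cv2.imread('pics/side5.png')[140:260,180:300]; x=cv2.resize(x,None,fx=5,fy=5,interpolation=cv2.INTER_NEAREST)
cv2.imwrite('pics/g8.png',(255*(x/255.)**0.45).astype('uint8'))
E
```

```text
5.45 [ 0.5067 -0.018   0.0339] [0.6142 0.3237 1.0278] 0.48363364840101575 ang 1.480908113883889
[[ 0.0898  0.996   0.0002]
 [ 0.996  -0.0898 -0.0001]
 [-0.      0.0002 -1.    ]] [ 0.0132  0.8215 -0.113   2.0455  0.2937  0.2894  1.1348]
tool mm [-0.0055  0.2634  0.    ]
```

View pics/g8.png

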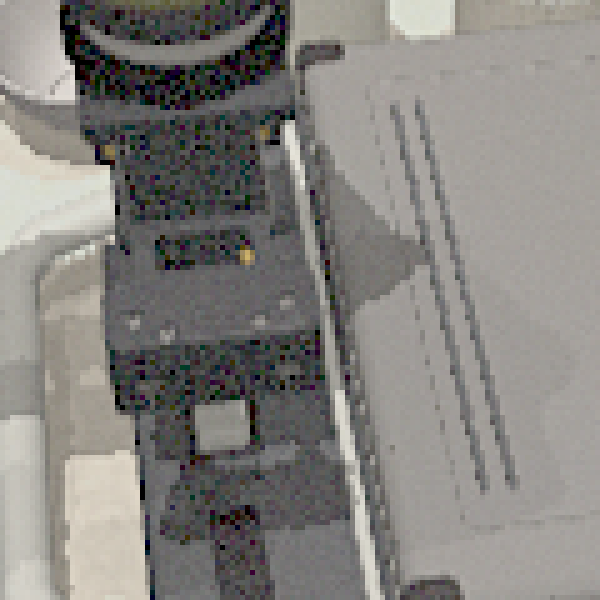

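No contact at a reported z of 0.034, so the z readout really is offset. I'll go on in small steps, watching the force.

Request:
{"op": "play_rows", "data": {
  "increments": [
    [0.48,0,0,3,0,0,0],
    [0.48,0,0,2,0,0,0],
    [0.48,0,0,2,0,0,0],
    [0.48,0,0,1,0,0,0],
    [0.48,0,0,1,0,0,0],
    [0.48,0,0,0,0,0,0],
    [0.48,0,0,0,0,0,0],
    [0.48,0,0,0,0,0,0]
  ]
}}

```text
clock: 6.5
tool_pos: [0.5071, -0.018, 0.0259]
eef_rot: [0.738, 0.675, 0.001, 0.001]
contact_force: [-1.5, -0.3, 3.4]
opening: 0.479
```

```bash
python3 st.py 6; python3 -c "
from plant import r
print(r.get_state()['moment'])"
```

```text
6.5 [ 0.5071 -0.018   0.0259] [-1.4859 -0.3202  3.4378] 0.478576709004533 ang 1.4808825204740783
[[ 0.0898  0.996   0.0018]
 [ 0.996  -0.0898 -0.0004]
 [-0.0002  0.0018 -1.    ]] [ 0.0076  0.8367 -0.1043  2.0486  0.2974  0.2686  1.1313]
tool mm [-0.012  -0.1171 -0.0002]
[0.0697697  0.20550506 0.02556022]
```

Contact: 3.4 N up at a reported z of 0.026. Now I press the pads down.

Request:
{"op": "play_rows", "data": {
  "increments": [
    [0.48,0,0,3,0,0,0],
    [0.48,0,0,3,0,0,0],
    [0.48,0,0,2,0,0,0],
    [0.48,0,0,1,0,0,0],
    [0.48,0,0,1,0,0,0],
    [0.48,0,0,0.5,0,0,0],
    [0.48,0,0,0.5,0,0,0],
    [0.48,0,0,0.5,0,0,0]
  ]
}}

```text
clock: 7.5
tool_pos: [0.5073, -0.0181, 0.0201]
eef_rot: [0.738, 0.675, 0.001, 0.002]
contact_force: [-1.6, 1.1, 11.0]
opening: 0.477
```

```bash
python3 st.py 7 side
python3 - <<'E'
from plant import r
print(r.get_state()['moment'])
import cv2,numpy as np
x=cv2.imread('pics/side7.png')[140:290,180:380]; x=cv2.resize(x,None,fx=4,fy=4,interpolation=cv2.INTER_NEAREST)
cv2.imwrite('pics/g9.png',(255*(x/255.)**0.45).astype('uint8'))
E
```

```text
7.5 [ 0.5073 -0.0181  0.0201] [-1.5926  1.1213 11.0212] 0.47694228973076075 ang 1.4809749300010462
[[ 0.0897  0.996   0.0053]
 [ 0.996  -0.0897 -0.0017]
 [-0.0013  0.0055 -1.    ]] [ 0.0007  0.8473 -0.0945  2.0537  0.3007  0.2483  1.1273]
tool mm [ 0.0431 -0.2587 -0.0015]
[0.06265326 0.41536614 0.02918103]
```

View pics/g9.png

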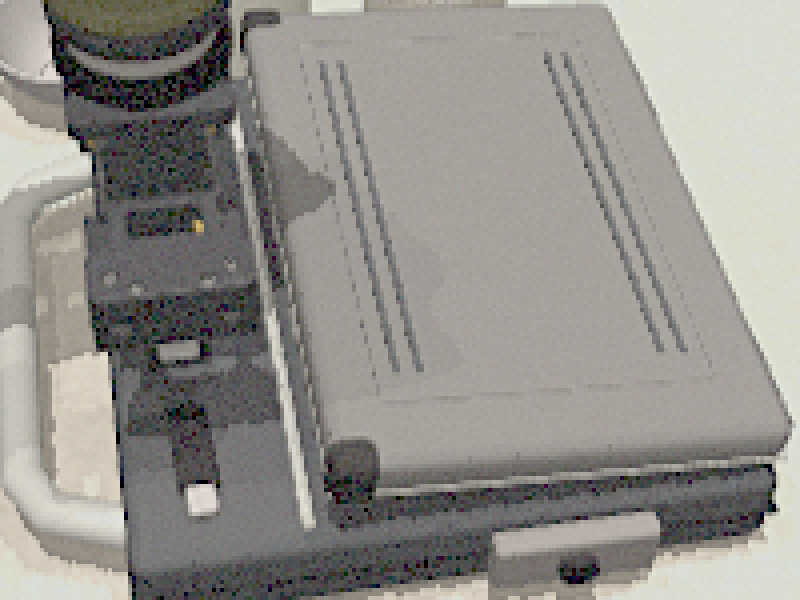

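The force is 11 N, nearly right down. I'll press a little more and hold.

Request:
{"op": "play_rows", "data": {
  "increments": [
    [0.48,0,0,2,0,0,0],
    [0.48,0,0,2,0,0,0],
    [0.48,0,0,1.5,0,0,0],
    [0.48,0,0,1.5,0,0,0],
    [0.48,0,0,1,0,0,0],
    [0.48,0,0,1,0,0,0],
    [0.48,0,0,1,0,0,0],
    [0.48,0,0,1,0,0,0]
  ]
}}

```text
clock: 8.55
tool_pos: [0.5075, -0.0182, 0.0195]
eef_rot: [0.738, 0.675, 0.003, 0.005]
contact_force: [-2.2, 0.4, 15.5]
opening: 0.477
```

```bash
python3 st.py 8 side
python3 - <<'E'
from plant import r
print(r.get_state()['moment'])
import cv2,numpy as np
x=cv2.imread('pics/side8.png')[140:290,180:380]; x=cv2.resize(x,None,fx=4,fy=4,interpolation=cv2.INTER_NEAREST)
cv2.imwrite('pics/g10.png',(255*(x/255.)**0.45).astype('uint8'))
E
```

```text
8.55 [ 0.5075 -0.0182  0.0195] [-2.2146  0.3912 15.5208] 0.4767714015197009 ang 1.4810809644431295
[[ 0.0896  0.9959  0.0119]
 [ 0.996  -0.0896 -0.004 ]
 [-0.0029  0.0122 -0.9999]] [-0.006   0.8475 -0.0862  2.0605  0.3028  0.2342  1.1237]
tool mm [ 0.1067 -0.5098 -0.0065]
[0.14693139 0.54946628 0.04958617]
```

View pics/g10.png

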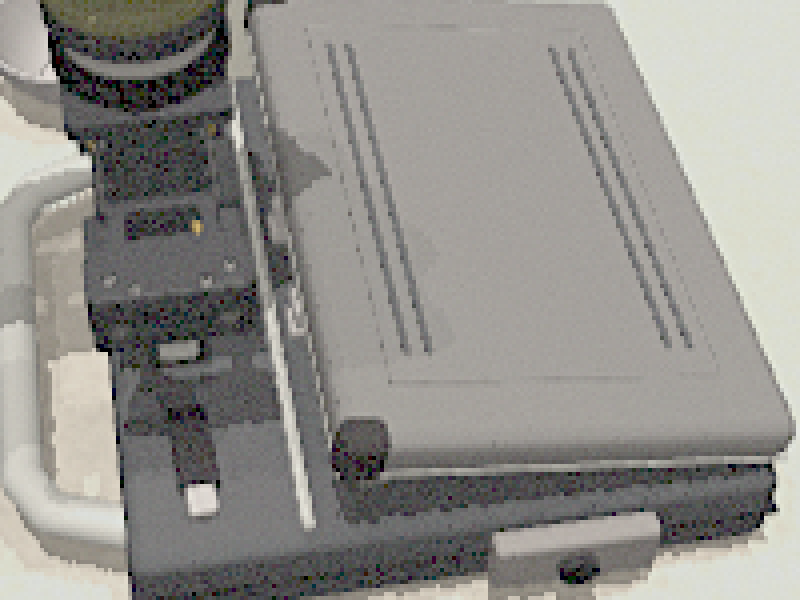

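The lid is rising; its front edge went from about row 400 to about row 380 in the crop. I keep pressing.

Request:
{"op": "play_rows", "data": {
  "increments": [
    [0.48,0,0,1,0.002,0,0],
    [0.48,0,0,1,0.002,0,0],
    [0.48,0,0,1,0.002,0,0],
    [0.48,0,0,1,0.002,0,0],
    [0.48,0,0,1,0.002,0,0],
    [0.48,0,0,1,0.002,0,0],
    [0.48,0,0,1,0.002,0,0],
    [0.48,0,0,1,0.002,0,0]
  ]
}}

```text
clock: 9.6
tool_pos: [0.507, -0.0182, 0.0195]
eef_rot: [0.738, 0.675, -0.002, 0.001]
contact_force: [-2.4, -0.6, 16.1]
opening: 0.481
```

Request:
{"op": "play_rows", "data": {
  "increments": [
    [0.48,0,0,1,0.002,0,0],
    [0.48,0,0,1,0.002,0,0],
    [0.48,0,0,1,0.002,0,0],
    [0.48,0,0,1,0.002,0,0],
    [0.48,0,0,1,0.002,0,0],
    [0.48,0,0,1,0.002,0,0],
    [0.48,0,0,1,0.002,0,0],
    [0.48,0,0,1,0.002,0,0]
  ]
}}

```text
clock: 10.6
tool_pos: [0.5066, -0.0182, 0.0195]
eef_rot: [0.738, 0.675, -0.006, -0.003]
contact_force: [-2.6, 0.1, 14.9]
opening: 0.484
```

```bash
python3 st.py 9 side
python3 - <<'E'
from plant import r
print(r.get_state()['moment'])
import cv2,numpy as np
x=cv2.imread('pics/side9.png')[140:290,180:380]; x=cv2.resize(x,None,fx=4,fy=4,interpolation=cv2.INTER_NEAREST)
cv2.imwrite('pics/g11.png',(255*(x/255.)**0.45).astype('uint8'))
E
```

```text
10.6 [ 0.5066 -0.0182  0.0195] [-2.6487  0.1206 14.8902] 0.4839781358218945 ang 1.4810147990022904
[[ 0.0897  0.9959 -0.0128]
 [ 0.996  -0.0897 -0.0044]
 [-0.0055 -0.0124 -0.9999]] [ 0.0049  0.8514 -0.1034  2.0361  0.2964  0.2816  1.1311]
tool mm [ 0.1974  0.3817 -0.0058]
[ 0.20582057  0.48143748 -0.0727585 ]
```

View pics/g11.png

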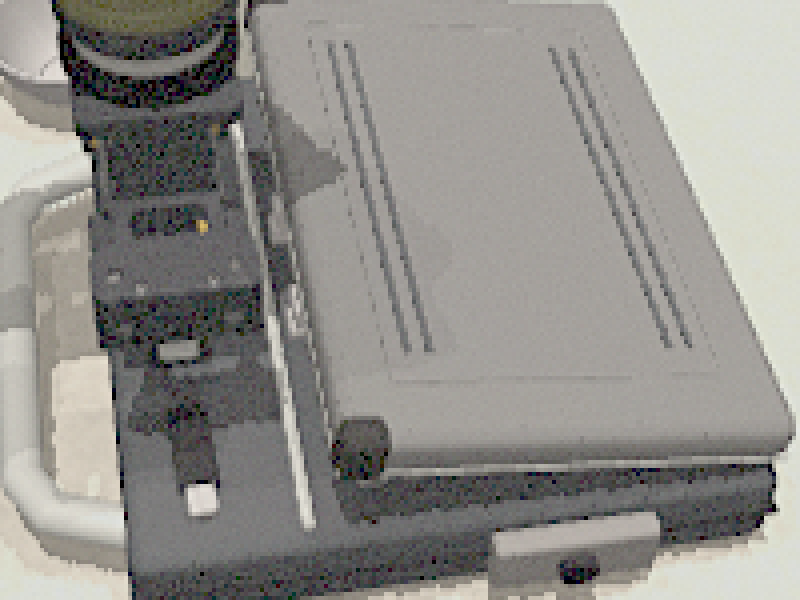

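The lid has stopped in the same place as at 8.55 s. I'll measure its angle from the groove ends against the shut picture.

Run:
```python
import cv2,numpy as np
L=[]
for k in (0,8,9):
    x=cv2.imread(f'pics/side{k}.png')[190:290,240:380] if k!=1 else 0
    L.append(cv2.resize(x,None,fx=5,fy=5,interpolation=cv2.INTER_CUBIC))
for i,x in zip((0,8,9),L): cv2.imwrite(f'pics/lid{i}.png',(255*(x/255.)**0.6).astype('uint8'))
```

```text
(no output)
```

View pics/lid0.png

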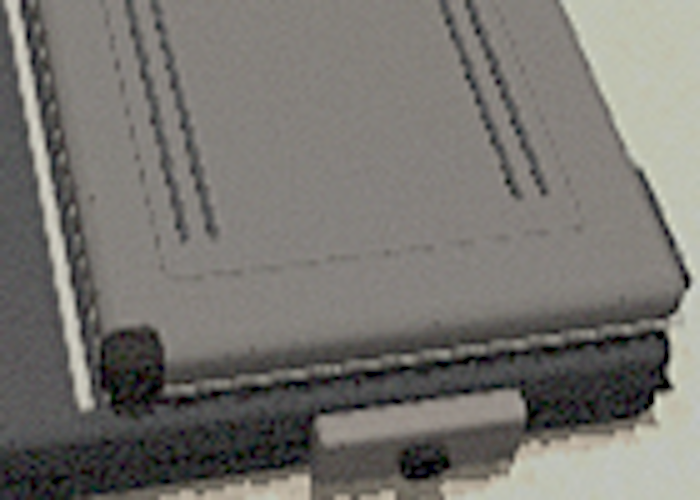

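View pics/lid9.png

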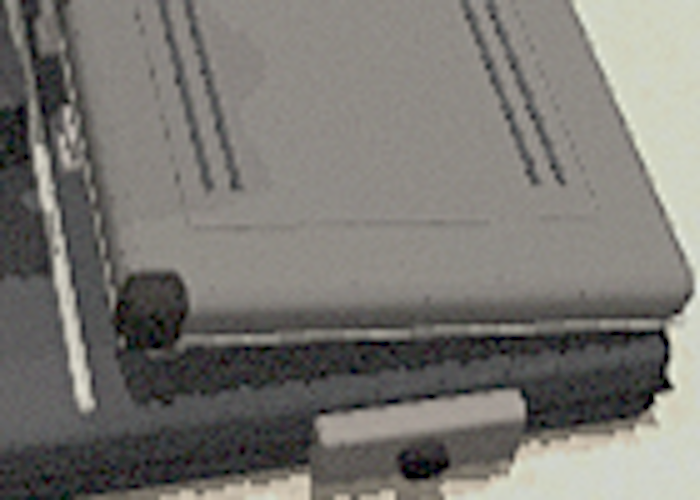

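View pics/lid8.png

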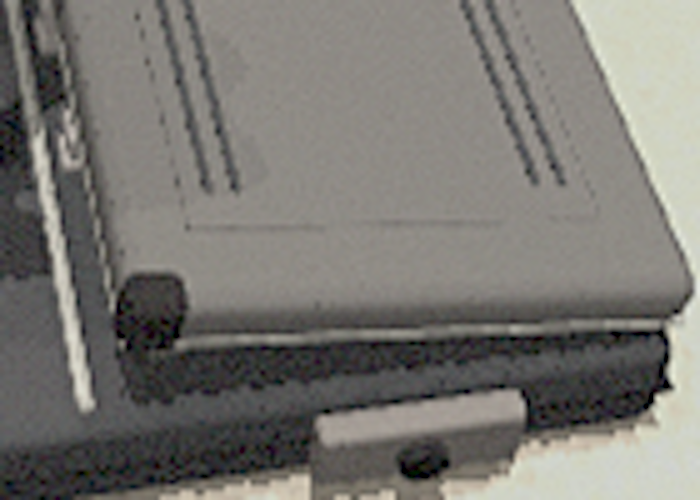

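Run:
```python
from h import *
from scipy.optimize import least_squares
g=lambda u,v:((u+.5)/5+240-.5,(v+.5)/5+190-.5)
A=[(183,240),(212,237),(517,196),(545,193)];B=[(209,189),(238,187),(535,184),(562,182)];C=[(209,191),(238,189),(535,185),(562,183)]
yaw=-.086;ex=np.array([np.cos(yaw),np.sin(yaw),0]);ey=np.array([-np.sin(yaw),np.cos(yaw),0]);ez=np.array([0,0,1.])
c=np.array([.507,-.018,0])+.112*ex
P=[onz('side',*g(*a),.085) for a in A]
for p in P: print([(p-c)@ex,(p-c)@ey])
for hz in(.058,.07,.085):
  H=c+.145*ex+hz*ez
  def f(th,Q):
    out=[]
    for p,q in zip(P,Q):
        d=p-H;x,y,z=d@ex,d@ey,d@ez
        # raise front: x<0 -> z up
        x2=x*np.cos(th)+z*np.sin(th);z2=-x*np.sin(th)+z*np.cos(th)
        out.append(proj('side',H+x2*ex+y*ey+z2*ez)[0]-np.array(g(*q)))
    return np.ravel(out)
  for Q in(B,C):
    s=least_squares(lambda t:f(t[0],Q),[.1]);print(hz,s.x,s.fun.round(1))
```

```text
[np.float64(-0.02422763582890015), np.float64(-0.09911761286688155)]
[np.float64(-0.013965052657450013), np.float64(-0.09949488262584857)]
[np.float64(0.09674419907123519), np.float64(-0.09946898015702108)]
[np.float64(0.10698250515771857), np.float64(-0.09979101436619174)]
0.058 [0.17256051] [-0.5 -0.3 -0.4  0.1  0.  -0.7  0.  -0.3]
0.058 [0.16770785] [-0.6 -0.4 -0.6 -0.  -0.1 -0.8 -0.1 -0.4]
0.07 [0.18401636] [-1.3 -1.  -1.3 -0.5 -0.9 -0.8 -0.9 -0.4]
0.07 [0.1784728] [-1.5 -1.  -1.5 -0.6 -1.  -0.9 -1.  -0.5]
0.085 [0.19287733] [-2.7 -1.4 -2.7 -0.9 -2.3 -0.9 -2.3 -0.4]
0.085 [0.18634097] [-2.8 -1.4 -2.8 -0.9 -2.3 -0.9 -2.4 -0.5]
```

The fitted lid angle is about 0.17 rad, so it is fully up, and the push is steady at 15 N. Both pads have been held down for over 2 s since release. Now I let go, straight up and slightly to the front.

Request:
{"op": "play_rows", "data": {
  "increments": [
    [0.48,0,0,-5,-0.006,0,0],
    [0.48,0,0,-8,-0.006,0,0],
    [0.48,0,-2,-15,0,0,0],
    [0.48,0,-3,-25,0,0,0],
    [0.48,0,-3,-35,0,0,0],
    [0.48,0,-3,-40,0,0,0],
    [0.48,0,0,-40,0,0,0],
    [0.48,0,0,-20,0,0,0]
  ]
}}

```text
clock: 11.65
tool_pos: [0.4935, -0.0161, 0.2148]
eef_rot: [0.738, 0.675, -0.003, 0.001]
contact_force: [0.2, 0.6, -1.1]
opening: 0.482
```

Request:
{"op": "play_rows", "data": {
  "increments": [
    [0.48,40,0,-10,0,0,0],
    [0.48,50,-10,0,0,0,0],
    [0.48,50,-20,0,0,0,0],
    [0.48,50,-25,0,0,0,0],
    [0.48,50,-25,0,0,0,0],
    [0.48,30,-15,0,0,0,0],
    [0.48,0,0,0,0,0,0],
    [0.48,0,0,0,0,0,0]
  ]
}}

```text
clock: 12.65
tool_pos: [0.4225, 0.2672, 0.229]
eef_rot: [0.74, 0.673, -0.001, 0.003]
contact_force: [0.2, -0.2, -0.4]
opening: 0.479
```

```bash
python3 st.py 10 side top
```

```text
12.65 [0.4225 0.2672 0.229 ] [ 0.241  -0.2037 -0.412 ] 0.4790850461167608 ang 1.476601158208577
[[ 0.0941  0.9956  0.0025]
 [ 0.9956 -0.094  -0.0054]
 [-0.0051  0.003  -1.    ]] [-0.5092  0.4914 -0.2311  1.8981  0.1639  0.7717  0.6447]
tool mm [-275.9556  110.9413    1.7509]
```

View pics/side10.png

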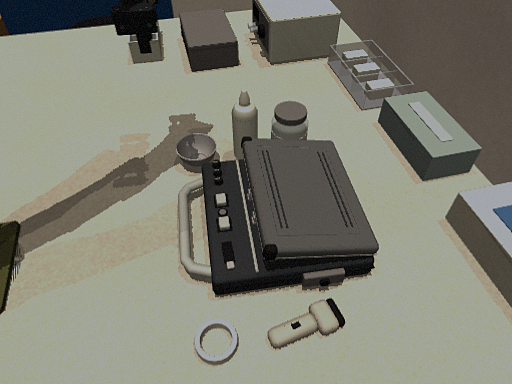

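View pics/top10.png

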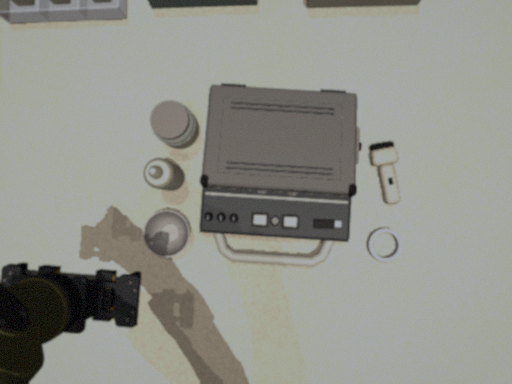

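The lid stands open, and the pads are back up at side (221,200) and (224,223), the same as at the start. The bottle, tub, dish, probe, tape and stick are at the same pixels as before. The arm is clear. I'm handing in.

```bash
python3 -c "
from plant import r
print(r.finish_job(), r.get_state()['contact_force'])"
```

```text
the job is handed in; nothing more can be done
the job is handed in; nothing more can be done
```

The lid is open. I put one fingertip on each catch pad, pressed both right down, and held them until the lid had sprung fully up. Then I let go straight up, moved the arm clear and handed the job in at about 12.8 s of the 32 s allowed.

**Last checks:**
- **Lid:** the angle fitted from the side picture was about 0.17 rad, which is fully up. It had stopped rising while the pads were still held at about 15 N; 12 N is needed for both.
- **Pads:** after release, both looked back up in the pictures.
- **Standby key and lid contact:** the fingers stayed about 14 mm from the edge of the key by the planned spacing. I saw no sign of touching the key or the lid, but had no direct reading of either.
- **Bystanders:** by eye, all six were at the same pixel positions as at the start.
- **Contact force:** about zero once clear.

**One disagreement:** the reported tool height did not match the pictures. They put the fingertips about 41–44 mm higher than reported. First contact came at a reported z of 0.026 instead of 0.065, an offset of about 39 mm. I relied on the pictures and the force reading for the last part of the descent.

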